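# Set out the bottle, dishes and flask in a row for the next feeding

### The job

Set out the bench for the next feeding of the cells, all in one row: stand the white bottle with the red cap in the middle of the blue mat, put the blue-lidded dish on the middle of the black warming plate with the yellow-lidded dish centred on top of it, and lay the flask flat on the bench half-way between the mat and the plate, in line with their centres, its long side square across the row (the cap may point either way). Keep everything level as you carry it, set it down rather than drop it, and leave the amber bottle and the green-lidded dish where they stand.

Things in the scene. Friction and masses are not known exactly. Their poses are not given: they have to be found in the camera images.
- bottle_c (a point): white plastic bottle with a red screw cap, 54 mm across and 110 mm high, standing upright; this point is its centre, 55 mm above its underside; z up. The body is full width at this height; shoulder and narrower cap above
- dish_blue_c (a point): round culture dish, 56 mm across and 18 mm high, white base (53 mm across, lowest 8 mm) under a flat blue lid; this point is its centre, 9 mm above its underside; z up. It starts flat on the bench; it goes on the black plate
- dish_yellow_c (a point): round culture dish, 56 mm across and 18 mm high, white base (53 mm across, lowest 8 mm) under a flat yellow lid; this point is its centre, 9 mm above its underside; z up. It starts flat on the bench; it goes on top of the blue-lidded dish
- flask_c (a point): culture flask lying flat: pale grey rectangular body 78 mm long (its x), 52 mm wide (its y) and 26 mm high, with a short neck and an orange cap, 25 mm across, reaching 26 mm beyond the body at its +x end; this point is the centre of the rectangular body, 13 mm above its underside; z up. All 'half-way' and 'in line' are meant for this point
- amber_c (a point): amber bottle with a black cap and a paper label, 54 mm across, 110 mm high, upright; the point is its centre, 55 mm above its underside. Not to be moved
- dish_green_c (a point): round culture dish, 56 mm across and 18 mm high, white base (53 mm across, lowest 8 mm) under a flat green lid; this point is its centre, 9 mm above its underside; z up. It starts flat on the bench. Not to be moved
- mat: blue square mat fixed on the bench, 90 mm by 90 mm, 3 mm thick; origin at the centre of its underside, at bench height; its y axis runs along the row, that is along the line to the plate's centre (the plate may be on either side); z up
- plate: black square warming plate fixed on the bench, 96 mm by 96 mm, 18 mm high, flat top; origin at the centre of its underside, at bench height; always 250 mm from the mat's centre and turned the same way as the mat; z up
Not all that is in view belongs to the job. Of the things that look like the part that bears flask_c, the largest one is meant.

How it is judged:
At the end, for the whole second after the job is handed in: At rest: bottle upright within 13 mm of the mat's centre; blue dish within 13 mm of the plate's; yellow dish on it within 10 mm; flask flat, within 15 mm of the row's line and 140 mm of both mat and plate centres, square within 0.2 rad; amber bottle and green dish within 20 mm of their starts (horizontal distance between bottle_c and mat below 0.013 m and height (world z) of bottle_c between 0.054 and 0.062 m and angle between each of bottle_c, dish_blue_c, dish_yellow_c, flask_c's own z axis and vertical below 0.1 rad and horizontal distance between dish_blue_c and plate below 0.013 m and height (world z) of dish_blue_c between 0.023 and 0.031 m and horizontal distance between dish_yellow_c and dish_blue_c below 0.01 m and height (world z) of dish_yellow_c between 0.041 and 0.049 m and horizontal distance between flask_c and mat below 0.14 m and horizontal distance between flask_c and plate below 0.14 m and x of flask_c in the frame of mat between -0.015 and 0.015 m and angle between the y axis of flask_c and the y axis of mat, either way round below 0.2 rad and height (world z) of flask_c between 0.009 and 0.017 m and distance of each of amber_c, dish_green_c from where it was at the start of the episode below 0.02 m and linear speed of each of bottle, dish_blue, dish_yellow, flask below 0.02 m/s and angular speed of each of bottle, dish_blue, dish_yellow, flask below 0.2 rad/s); the robot touches nothing.
It fails at once if the white bottle, a dish to be moved or the flask is tipped by more than 0.6 rad (angle between any of bottle_c, dish_blue_c, dish_yellow_c, flask_c's own z axis and vertical above 0.6 rad).
It fails at once if one of them is dropped or thrown (moves faster than 0.7 m/s with no finger on it) ((linear speed of bottle above 0.7 m/s and contact force between the fingers and bottle below 0.01 N) or (linear speed of dish_blue above 0.7 m/s and contact force between the fingers and dish_blue below 0.01 N) or (linear speed of dish_yellow above 0.7 m/s and contact force between the fingers and dish_yellow below 0.01 N) or (linear speed of flask above 0.7 m/s and contact force between the fingers and flask below 0.01 N)).
It fails at once if the amber bottle or the green-lidded dish is moved by more than 20 mm (distance of any of amber_c, dish_green_c from where it was at the start of the episode above 0.02 m).
It also fails if it takes over 109 s, if anything falls off the work surface, if the arm or the gripper's body presses on something with over 40 N, if the wrist force passes 120 N, or if a joint passes its speed limit or range.

### The arm

A 7-joint arm with a two-finger parallel gripper is mounted at the origin on the work surface. World frame = base frame: x ahead of the robot, y to its left, z up, the work surface at z = 0. Lengths are in m, angles in rad, forces in N, time in s.
With the tool pointing down it reaches from about 0.4 to 0.85 m from the base axis. Payload 10.4 kg.
Tool frame: the origin (TCP) lies at the very end of the fingers, on their centre line; the grasp point (between the pads) lies 19 mm behind it (r.tcp_to_grasp is the distance from the TCP to the grasp point, in m); z points along the fingers, y is the line along which they close (so a half turn about z gives the same grasp; the last joint's range is limited). The gripper opens to 85 mm and grips with 20 to 120 N. Pads are 22 mm wide; open, the fingers measure 114 mm over their backs; the gripper's body (76 mm by 85 mm) begins 54 mm behind the grasp point. The pads swing forward as they close: fully open they stand 13 mm farther back than shut.
Start: joints at [1.218, 0.332, -0.065, 1.46, 0.022, 1.35, -0.088], TCP at [0.202, -0.591, 0.231] pointing down, gripper open.
Joint ranges: [-2.6, 2.6], [-0.5, 2.12], [-1.47, 1.34], [0.16, 2.42], [-1.27, 4.41], [0.06, 2.06], [-2.6, 2.6]. Speed limits (rad/s): [2.22, 2.22, 2.79, 2.79, 3.14, 3.14, 3.14].

### API

Orientations are given as a unit quaternion [x, y, z, w].
In Python, from cell import monitor, imaging, job_done, r gives the robot as it stands.
- The arm moves only by the tool send_rows, never from a script. Its argument "plan" is a list that holds one entry, the list of rows, each a list of 7 numbers: the shift along the tool's x, y, z in m, then the turn, a rotation vector about the tool's x, y, z in degrees, then the closure in counts, from 0 (fully open) to 255 (shut). A call has 1 to 12 rows; each row shifts and turns the commanded pose from where the row before left it, along the tool's axes as they then stand; what a row does not reach is not made up. A row lasts 1/8 s, in which the tool goes at most 62.5 mm and 10.7 degrees, less where a joint would pass 70% of its speed; a pose out of reach is approached as far as the arm can. A call with a gripper value outside its range is refused whole. The fingers move at their own pace and stop on an object; "grip_force" is the grip in N (left out, the last holds). Time passes only in rows, so rows that do not move let the fingers close. It gives the time, the measured TCP pose, the force, the opening and the grip force at its end, in the units of the state.
- monitor.get_state(): the state, without advancing time (a new reading comes with each control period).
- imaging.snapshot(name): name is "scene" or "top" or "wrist"; returns the picture (384x512x3 uint8, blue, green, red); there is no depth.
- imaging.camera_info(name): a dict with "fovy" (degrees; the focal length in pixels is half the picture's height over the tangent of half this angle, whatever the lens; pixels are square), "cx", "cy" (the principal point, pixels), "k1" (the pictures are not rectified: a ray, as slopes to the right and down, at radius r is drawn at 1 + k1 r^2 times it, then the intrinsics apply), "T" (4x4, takes a point from camera to world coordinates); the wrist camera has in their place "T_tool_cam" (4x4, takes a point from camera to tool coordinates, whose origin is the TCP and whose axes are the flange's). Camera axes: x right, y down, z forward; pixel columns grow to the right and rows downward; lengths in m; the calibration is good to about 2 mm. A picture is of the moment at which its call begins: read the wrist's pose just before it. camera_info takes no time and is no camera call.
- job_done(): hands the job in; it is judged then, once.
The state is a dict: "t": time; "joint_positions": joint angles; "joint_velocities": joint speeds; "joint_torque": joint torques, N m; "eef_pos": TCP position; "orientation": TCP orientation; "force": force on the tool from outside, world axes, zero at the start; "moment": the same for the moment, N m; "finger_gap": finger opening in m; "grip_force": force on a finger pad.
Only numpy, scipy, OpenCV 4.12 (cv2) and the standard library are available. Lean on these libraries where they do the work, as an engineer would, in place of code of your own. Each camera call takes 0.05 s, during which the arm holds its last target. There are 200 camera calls.

## Working session

There is one attempt and no reset: what is moved stays moved. The work goes in short steps, Python scripts to look and compute and a tool call to move; the robot and the scene stay as the last step left them, time stands still between calls to the robot, and variables do not carry over. Pictures are saved under pics/ and viewed, at most 14 in all, crops included, and the job is handed in when it is done.

Besides the shell and the picture viewer there is one more tool, called by a JSON object that holds its "api" and its "payload", one argument or row to a line. send_rows: Moves the arm, as the interface text tells. Its arguments: {"type":"object","properties":{"plan":{"type":"array"},"grip_force":{"type":"number"}},"required":["plan"]}

```bash
ls; mkdir -p pics
python3 - <<'E'
from cell import monitor, imaging, r
import cv2,numpy as np
s=monitor.get_state()
print({k:np.round(v,3).tolist() for k,v in s.items()})
for n in("top","scene"):
    cv2.imwrite(f"pics/{n}0.png",imaging.snapshot(n))
    print(n,imaging.camera_info(n))
print(imaging.camera_info("wrist"),r.tcp_to_grasp)
E
```

```text
pics
{'t': 0.0, 'joint_positions': [1.218, 0.333, -0.065, 1.461, 0.022, 1.35, -0.088], 'joint_velocities': [0.002, 0.001, -0.0, -0.001, 0.003, 0.001, 0.0], 'joint_torque': [-0.0, -62.545, 0.049, -39.159, 0.016, 0.01, -0.0], 'eef_pos': [0.202, -0.591, 0.231], 'orientation': [0.986, 0.164, -0.0, -0.001], 'force': [0.298, -0.073, -0.093], 'moment': [-0.003, -0.001, 0.019], 'grip_force': 0.0, 'finger_gap': 0.085}
top {'fovy': 48.26795053876097, 'cx': 262.11970298913803, 'cy': 192.7191570487932, 'k1': 0.03027987959987319, 'T': array([[-0.02312561, -0.99368741,  0.10977497,  0.39146407],
       [-0.99970465,  0.02380567,  0.00488828,  0.07391934],
       [-0.00747069, -0.1096295 , -0.99394445,  1.39397022],
       [ 0.        ,  0.        ,  0.        ,  1.        ]])}
scene {'fovy': 52.45469123835689, 'cx': 256.138479140807, 'cy': 185.70785207873936, 'k1': -0.02534951844657924, 'T': array([[-0.43846773,  0.69893518, -0.56500944,  1.20286129],
       [ 0.89873677,  0.34397185, -0.27194775,  0.40529069],
       [ 0.0042735 , -0.62703507, -0.7789793 ,  0.9529708 ],
       [ 0.        ,  0.        ,  0.        ,  1.        ]])}
{'fovy': 69.13713306821505, 'cx': 250.46914365640737, 'cy': 186.02960885041588, 'k1': 0.012667644158591358, 'T_tool_cam': array([[ 5.39992348e-04, -9.63187985e-01, -2.68828225e-01,
         6.76080644e-02],
       [ 9.99999508e-01,  7.43939348e-04, -6.56781331e-04,
        -1.42783290e-04],
       [ 8.32595781e-04, -2.68827738e-01,  9.63187912e-01,
        -1.42175719e-01],
       [ 0.00000000e+00,  0.00000000e+00,  0.00000000e+00,
         1.00000000e+00]])} 0.0187
```

View pics/top0.png

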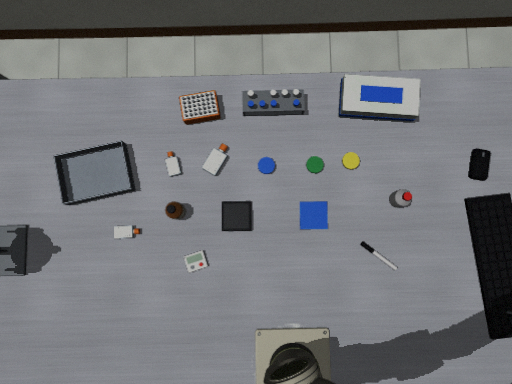

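View pics/scene0.png

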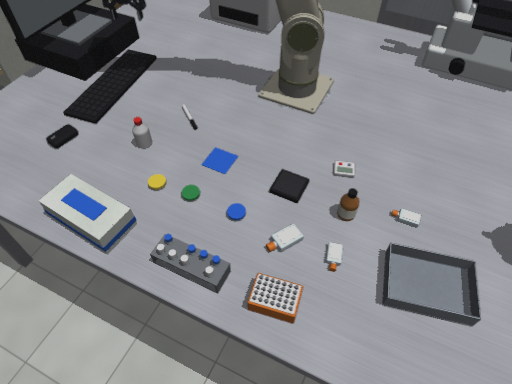

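The top view shows the mat at (314,215), plate (237,216), blue, green and yellow dishes at (266,166), (315,165) and (351,161), the large flask at (215,159) with its cap at (224,149), white bottle (403,198), and amber bottle (175,211). The scene view agrees.

```bash
cat > h.py <<'E'
import cv2,numpy as np
from scipy.spatial.transform import Rotation as R
from cell import monitor, imaging
def cam(name):
    "intrinsics and camera-to-world transform now"
    c=imaging.camera_info(name)
    if name!="wrist": return c,c["T"]
    s=monitor.get_state(); T=np.eye(4)
    T[:3,:3]=R.from_quat(s["orientation"]).as_matrix(); T[:3,3]=s["eef_pos"]
    return c,T@c["T_tool_cam"]
def ray(c,T,px,z):
    "pixels -> points on plane z"
    f=192/np.tan(np.radians(c["fovy"]/2))
    d=(np.atleast_2d(px).astype(float)-[c["cx"],c["cy"]])/f; u=d.copy()
    for _ in range(10): u=d/(1+c["k1"]*(u**2).sum(1,keepdims=True))
    v=np.c_[u,np.ones(len(u))]@T[:3,:3].T
    return T[:3,3]+v*((z-T[2,3])/v[:,2])[:,None]
# HSV ranges
COL=dict(blue=((105,150,60),(128,255,255)),green=((50,120,40),(80,255,255)),yellow=((22,120,80),(35,255,255)),
 red=((170,140,80),(180,255,255)),orange=((4,140,80),(16,255,255)),white=((0,0,150),(180,40,255)),black=((0,0,0),(180,255,52)))
def blobs(img,col,amin=20):
    m=cv2.inRange(cv2.cvtColor(img,cv2.COLOR_BGR2HSV),*COL[col])
    if col=="red": m|=cv2.inRange(cv2.cvtColor(img,cv2.COLOR_BGR2HSV),(0,140,80),(4,255,255))
    cs=[k for k in cv2.findContours(m,cv2.RETR_EXTERNAL,cv2.CHAIN_APPROX_NONE)[0] if cv2.contourArea(k)>amin]
    return sorted(cs,key=cv2.contourArea,reverse=True)
def fit(c,T,k,z):
    "world: min-area rectangle of contour cast on z: centre, sizes, long-side angle (deg)"
    p=ray(c,T,k[:,0],z)[:,:2]
    q=cv2.boxPoints(cv2.minAreaRect((p*1000).astype(np.float32)))
    e=[q[1]-q[0],q[2]-q[1]]; l=[np.linalg.norm(x) for x in e]; a=e[int(l[1]>l[0])]
    return np.round(q.mean(0),1),np.round(sorted(l),1),round(float(np.degrees(np.arctan2(a[1],a[0])))%180,1)
E
python3 - <<'E'
from h import *
n="top"; img=imaging.snapshot(n); c,T=cam(n)
for col,z in(("blue",.003),("blue",.018),("green",.018),("yellow",.018),("red",.11),("orange",.013),("white",.026),("black",.018)):
    for k in blobs(img,col,15):
        x,y,w,h=cv2.boundingRect(k)
        if 160<x+w/2<420 and 130<y+h/2<270: print(col,z,(x+w//2,y+h//2),*fit(c,T,k,z))
E
```

```text
blue 0.003 (314, 215) [468.6 -83.6] [84.4 87.3] 88.6
blue 0.003 (266, 165) [635.7  65.1] [51.5 53.9] 43.3
blue 0.018 (314, 215) [467.7 -81.9] [83.4 86.4] 88.6
blue 0.018 (266, 165) [633.1  65.2] [50.9 53.3] 43.3
green 0.018 (315, 165) [631.6 -91.6] [48.7 49.5] 178.0
yellow 0.018 (351, 160) [ 643.5 -208.7] [52.7 55.1] 88.6
red 0.11 (408, 196) [ 513.  -354.7] [20.8 24.4] 176.6
orange 0.013 (223, 147) [697.6 205. ] [17.8 22.2] 61.8
white 0.026 (214, 161) [653.4 234.4] [50.5 81.3] 148.5
white 0.026 (195, 261) [330.7 299.9] [52.6 65.3] 106.9
white 0.026 (172, 166) [639.5 371. ] [37.7 60.8] 12.3
white 0.026 (385, 260) [ 320.7 -298.8] [ 8.2 85. ] 51.4
black 0.018 (237, 216) [471.8 164.8] [93.2 93.5] 88.8
black 0.018 (181, 211) [491.6 343.3] [28.1 48.4] 175.6
black 0.018 (172, 209) [497.7 373.5] [25.8 29.2] 88.6
black 0.018 (367, 247) [ 363.1 -247.5] [13.4 42.9] 51.4
```

{"api": "send_rows", "payload": {
  "plan": [
    [[0.046,-0.0154,0,0,0,0,0],[0.046,-0.0154,0,0,0,0,0],[0.046,-0.0154,0,0,0,0,0],[0.046,-0.0154,0,0,0,0,0],[0.046,-0.0154,0,0,0,0,0],[0.046,-0.0154,0,0,0,0,0],[0.046,-0.0154,0,0,0,0,0],[0.046,-0.0154,0,0,0,0,0],[0,0,0,0,0,-10,0],[0,0,0,0,0,-10,0],[0,0,0,0,0,-10,0],[0,0,0,0,0,-10,0]]
  ],
  "grip_force": 30
}}

```text
t: 1.65
eef_pos: [0.5106, -0.3555, 0.231]
orientation: [0.869, 0.494, -0.0, -0.0]
force: [-0.7, 0.4, 0.1]
finger_gap: 0.0855
grip_force: 0.0
```

{"api": "send_rows", "payload": {
  "plan": [
    [[0,0,0,0,0,-10,0],[0,0,0,0,0,-10,0],[0,0,0,0,0,-10,0],[0,0,0,0,0,-1.1,0],[0,0,0,0,0,0,0]]
  ]
}}

```text
t: 2.28
eef_pos: [0.5106, -0.3556, 0.2312]
orientation: [0.708, 0.706, -0.0, -0.0]
force: [0.8, -0.2, -0.2]
finger_gap: 0.0858
grip_force: 0.0
```

```bash
cat >> h.py <<'E'
def look(tag,items,name="wrist"):
    "snapshot, save, print pose and the fits"
    s=monitor.get_state(); c,T=cam(name); img=imaging.snapshot(name); cv2.imwrite(f"pics/{tag}.png",img)
    M=R.from_quat(s["orientation"]).as_matrix()
    print("t",round(s["t"],2),"tcp",np.round(s["eef_pos"]*np.float64(1000),1),"psi",round(float(np.degrees(np.arctan2(M[1,0],M[0,0]))),2),"tilt",round(float(np.degrees(np.arccos(-M[2,2]))),2),"gap",round(s["finger_gap"],4),"j",np.round(s["joint_positions"],2))
    for col,z in items:
        for k in blobs(img,col,150)[:5]:
            x,y,w,h=cv2.boundingRect(k); print(col,z,(x+w//2,y+h//2),(w,h),*fit(c,T,k,z))
E
python3 -c "
from h import *
look('w1',[('red',.11),('white',.075)])"
```

```text
t 2.27 tcp [ 510.6 -355.6  231.2] psi 89.8 tilt 0.02 gap 0.0858 j [ 0.88  0.36 -0.44  1.45  0.16  1.37  0.42]
red 0.11 (254, 178) (25, 26) [ 513.4 -352.4] [23.4 25. ] 89.8
white 0.075 (256, 156) (512, 313) [ 537.8 -362.4] [343.9 595.3] 179.8
white 0.075 (45, 274) (91, 58) [ 258.5 -492.2] [ 79.9 104.4] 166.7
white 0.075 (496, 179) (31, 92) [ 778.6 -368.8] [ 32.5 105.4] 103.6
white 0.075 (423, 362) (35, 43) [ 739.7 -614.7] [44.  72.4] 94.6
```

{"api": "send_rows", "payload": {
  "plan": [
    [[0.003,0.0027,0,0,0,0,0],[0,0,0.035,0,0,0,0],[0,0,0.04,0,0,0,0],[0,0,0.04,0,0,0,0],[0,0,0.04,0,0,0,0],[0,0,0.03,0,0,0,0],[0,0,0,0,0,0,0],[0,0,0,0,0,0,255],[0,0,0,0,0,0,255],[0,0,0,0,0,0,255],[0,0,0,0,0,0,255],[0,0,0,0,0,0,255]]
  ],
  "grip_force": 40
}}

```text
t: 3.82
eef_pos: [0.5144, -0.3532, 0.0486]
orientation: [0.707, 0.707, 0.0, 0.002]
force: [-1.3, -0.0, 5.2]
finger_gap: 0.0522
grip_force: 41.3
```

{"api": "send_rows", "payload": {
  "plan": [
    [[0,0,-0.01,0,0,0,255],[0,0,-0.02,0,0,0,255],[0,0,-0.025,0,0,0,255],[0.02,-0.003,-0.02,0,0,0,255],[0.04,-0.007,0,0,0,0,255],[0.045,-0.008,0,0,0,0,255],[0.045,-0.008,0,0,0,0,255],[0.045,-0.008,0,0,0,0,255],[0.04,-0.006,0,0,0,0,255],[0.025,-0.004,0,0,0,0,255],[0.01,-0.0015,0,0,0,0,255],[0,0,0,0,0,0,255]]
  ]
}}

```text
t: 5.32
eef_pos: [0.4683, -0.0828, 0.1221]
orientation: [0.707, 0.707, 0.0, 0.001]
force: [-0.3, -1.5, -2.1]
finger_gap: 0.0517
grip_force: 42.2
```

```bash
python3 -c "
from h import *
look('w2',[('blue',.003),('black',.018),('red',.11+.075)])
print(monitor.get_state()['force'])"
```

```text
t 5.33 tcp [468.3 -82.8 122.1] psi 90.02 tilt 0.07 gap 0.0517 j [ 0.66  0.15 -0.62  1.95  0.1   1.07  0.  ]
blue 0.003 (251, 174) (95, 81) [468.2 -76.8] [78.4 88.1] 179.3
blue 0.003 (466, 19) (74, 38) [642.1  55.9] [26.9 58.5] 179.4
black 0.018 (256, 304) (512, 160) [ 473.4 -218. ] [194.1 571.8] 0.1
red 0.185 (252, 288) (70, 55) [467.  -72.1] [20.2 23. ] 10.0
[ 0.36157469 -0.59029695 -1.09643767]
```

View pics/w2.png

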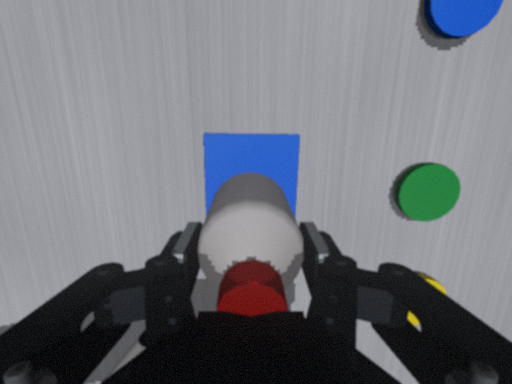

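Wrist view: the bottle hangs upright over the mat, whose far edge is at row 133, columns 204–299. The bottle is centred to within about 1 mm. Lowering.

{"api": "send_rows", "payload": {
  "plan": [
    [[0,0,0.015,0,0,0,255],[0,0,0.025,0,0,0,255],[0,0,0.018,0,0,0,255],[0,0,0.008,0,0,0,255],[0,0,0.003,0,0,0,255],[0,0,0.001,0,0,0,255],[0,0,0,0,0,0,255],[0,0,0,0,0,0,255]]
  ]
}}

```text
t: 6.38
eef_pos: [0.4682, -0.0827, 0.0517]
orientation: [0.707, 0.707, 0.0, 0.0]
force: [0.5, -0.0, -2.0]
finger_gap: 0.0519
grip_force: 42.3
```

{"api": "send_rows", "payload": {
  "plan": [
    [[0,0,0.001,0,0,0,255],[0,0,0,0,0,0,150],[0,0,0,0,0,0,0],[0,0,0,0,0,0,0],[0,0,0,0,0,0,0],[0,0,-0.02,0,0,0,0],[0,0,-0.04,0,0,0,0],[0,0,-0.05,0,0,0,0],[0,0,-0.03,0,0,0,0],[0.04,0.045,0,0,0,0,0],[0.04,0.045,0,0,0,0,0],[0,0,0,0,0,0,0]]
  ]
}}

```text
t: 7.88
eef_pos: [0.5595, 0.0017, 0.1894]
orientation: [0.705, 0.709, 0.001, -0.001]
force: [-1.5, -0.1, -0.7]
finger_gap: 0.0853
grip_force: 0.0
```

{"api": "send_rows", "payload": {
  "plan": [
    [[0.034,0.04,0,0,0,0,0],[0.034,0.035,0,0,0,0,0],[0,0,0,0,0,0,0],[0,0,0,0,0,0,0]]
  ]
}}

```text
t: 8.38
eef_pos: [0.6325, 0.0644, 0.1899]
orientation: [0.707, 0.707, -0.001, -0.0]
force: [0.1, 0.0, 1.1]
finger_gap: 0.0855
grip_force: 0.0
```

```bash
python3 -c "
from h import *
look('w3',[('blue',.018),('red',.113),('green',.018)])"
```

```text
t 8.38 tcp [632.5  64.4 189.9] psi 89.97 tilt 0.06 gap 0.0855 j [ 0.33  0.47 -0.68  1.46  0.3   1.33 -0.37]
blue 0.018 (252, 166) (47, 47) [633.6  68.3] [52.9 53.7] 90.0
blue 0.018 (111, 258) (38, 28) [457.8 -48.5] [37.8 46.6] 179.9
blue 0.018 (461, 132) (30, 22) [862.4 108.3] [22.3 32.7] 171.9
blue 0.018 (453, 170) (28, 21) [862.   64.8] [22.2 32. ] 162.2
blue 0.018 (446, 206) (28, 21) [862.2  20.3] [22.7 32.6] 164.7
red 0.113 (82, 345) (24, 13) [470.4 -88.1] [12.4 24.5] 15.9
green 0.018 (252, 285) (40, 38) [633.1 -87.9] [50.8 55. ] 90.1
```

View pics/w3.png

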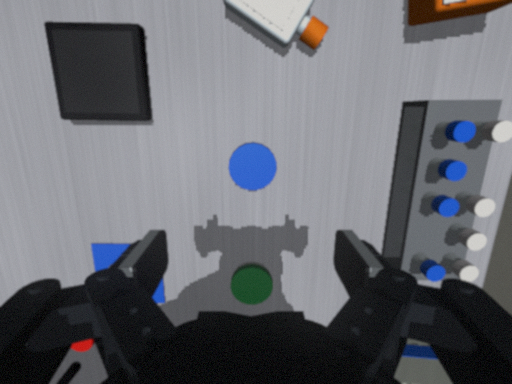

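Wrist view: blue dish at (252,166), green dish at (252,285), plate at (100,72). Nothing is near the fingers' line. Picking up the blue dish.

{"api": "send_rows", "payload": {
  "plan": [
    [[0.0026,0.0008,0.02,0,0,0,0],[0,0,0.045,0,0,0,0],[0,0,0.05,0,0,0,0],[0,0,0.04,0,0,0,0],[0,0,0.02,0,0,0,0],[0,0,0.01,0,0,0,0],[0,0,0,0,0,0,0],[0,0,0,0,0,0,255],[0,0,0,0,0,0,255],[0,0,0,0,0,0,255],[0,0,0,0,0,0,255],[0,0,0,0,0,0,255]]
  ],
  "grip_force": 30
}}

```text
t: 9.93
eef_pos: [0.6346, 0.0681, 0.0069]
orientation: [0.707, 0.707, 0.001, 0.001]
force: [-2.7, -0.6, 6.2]
finger_gap: 0.0541
grip_force: 30.5
```

{"api": "send_rows", "payload": {
  "plan": [
    [[0,0,-0.01,0,0,0,255],[0,0,-0.025,0,0,0,255],[0,0,-0.035,0,0,0,255],[0.01,-0.018,-0.01,0,0,0,255],[0.02,-0.035,0,0,0,0,255],[0.022,-0.036,0,0,0,0,255],[0.022,-0.036,0,0,0,0,255],[0.015,-0.025,0,0,0,0,255],[0.007,-0.012,0,0,0,0,255],[0,0,0,0,0,0,255]]
  ]
}}

```text
t: 11.18
eef_pos: [0.472, 0.1641, 0.0858]
orientation: [0.707, 0.707, 0.0, 0.001]
force: [0.2, -0.2, -0.7]
finger_gap: 0.0544
grip_force: 31.8
```

```bash
python3 -c "
from h import *
look('w4',[('blue',.1),('black',.018)])"
```

```text
t 11.18 tcp [472.  164.1  85.8] psi 90.03 tilt 0.07 gap 0.0544 j [ 0.27  0.29 -0.78  1.92  0.24  1.02 -0.61]
blue 0.1 (251, 240) (108, 100) [471.3 166.8] [53.7 54.4] 125.1
black 0.018 (256, 257) (512, 253) [477.1  96.1] [239.8 485.8] 0.1
```

View pics/w4.png

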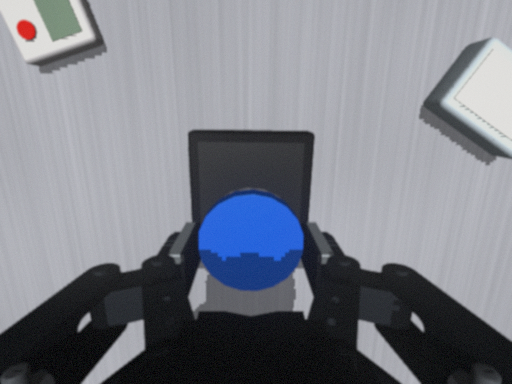

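```bash
python3 -c "
from h import *
c,T=cam('wrist')
print(ray(c,T,[[189,131],[314,131],[251,131],[251,140],[193,225],[310,225]],.018))"
```

```text
[[0.42675112 0.21541945 0.018     ]
 [0.5192935  0.21541682 0.018     ]
 [0.4726544  0.2154436  0.018     ]
 [0.47265771 0.20883258 0.018     ]
 [0.42555216 0.14026242 0.018     ]
 [0.52063864 0.14026648 0.018     ]]
```

Wrist view: blue dish held level at (251,240), over the plate whose far edge is at row 131, columns 189–314. It is centred to about 1 mm. Setting down.

{"api": "send_rows", "payload": {
  "plan": [
    [[0,0.001,0.02,0,0,0,255],[0,0,0.025,0,0,0,255],[0,0,0.01,0,0,0,255],[0,0,0.004,0,0,0,255],[0,0,0.0015,0,0,0,255],[0,0,0.001,0,0,0,255],[0,0,0,0,0,0,255],[0,0,0,0,0,0,150],[0,0,0,0,0,0,0],[0,0,0,0,0,0,0],[0,0,0,0,0,0,0],[0,0,-0.015,0,0,0,0]]
  ]
}}

```text
t: 12.72
eef_pos: [0.472, 0.1638, 0.0386]
orientation: [0.707, 0.707, -0.001, -0.001]
force: [0.2, -0.7, 0.2]
finger_gap: 0.0855
grip_force: 0.0
```

{"api": "send_rows", "payload": {
  "plan": [
    [[0,0,-0.04,0,0,0,0],[0,0,-0.05,0,0,0,0],[0,0,-0.05,0,0,0,0],[-0.04,0.018,-0.01,0,0,0,0],[-0.055,0.026,0,0,0,0,0],[-0.055,0.026,0,0,0,0,0],[-0.055,0.026,0,0,0,0,0],[-0.055,0.026,0,0,0,0,0],[-0.055,0.026,0,0,0,0,0],[-0.045,0.018,0,0,0,0,0],[-0.015,0.006,0,0,0,0,0],[0,0,0,0,0,0,0]]
  ]
}}

```text
t: 14.22
eef_pos: [0.6447, -0.2112, 0.1892]
orientation: [0.707, 0.707, 0.0, -0.0]
force: [-0.2, 0.9, 0.3]
finger_gap: 0.0853
grip_force: 0.0
```

```bash
python3 -c "
from h import *
look('w5',[('yellow',.018),('green',.018)])
look('t5',[],'top')
img=cv2.imread('pics/t5.png');c,T=cam('top')
for col,z in (('blue',.003),('blue',.036),('red',.113),('green',.018),('black',.018)):
    for k in blobs(img,col,15):
        x,y,w,h=cv2.boundingRect(k)
        if 160<x+w/2<420 and 150<y+h/2<270: print(col,z,(x+w//2,y+h//2),*fit(c,T,k,z))
"
```

```text
t 14.22 tcp [ 644.7 -211.2  189.2] psi 89.94 tilt 0.05 gap 0.0853 j [ 0.63  0.53 -0.56  1.33  0.28  1.35  0.08]
yellow 0.018 (249, 167) (47, 48) [ 642.7 -207.7] [53.5 54.1] 62.6
green 0.018 (240, 56) (52, 58) [632.8 -91.3] [52.7 53.7] 90.0
t 14.28 tcp [ 644.7 -209.5  189.3] psi 90.06 tilt 0.07 gap 0.0854 j [ 0.63  0.53 -0.56  1.34  0.28  1.35  0.08]
blue 0.003 (314, 215) [468.6 -83.9] [84.3 87.8] 88.6
blue 0.003 (237, 215) [476.  165.6] [55.2 55.3] 88.6
blue 0.036 (314, 215) [466.7 -80.2] [82.3 85.7] 88.6
blue 0.036 (237, 215) [474.  163.4] [53.9 54. ] 88.6
red 0.113 (318, 213) [468.1 -83.8] [20.9 24. ] 177.8
green 0.018 (315, 165) [631.6 -91.6] [48.7 49.5] 178.0
black 0.018 (237, 216) [471.8 164.8] [93.2 93.5] 88.8
black 0.018 (172, 209) [499.1 374.4] [25.7 29.2] 62.3
black 0.018 (181, 211) [488.3 341.3] [24.1 46.6] 163.2
black 0.018 (367, 247) [ 363.1 -247.5] [13.4 42.9] 51.4
```

View pics/w5.png

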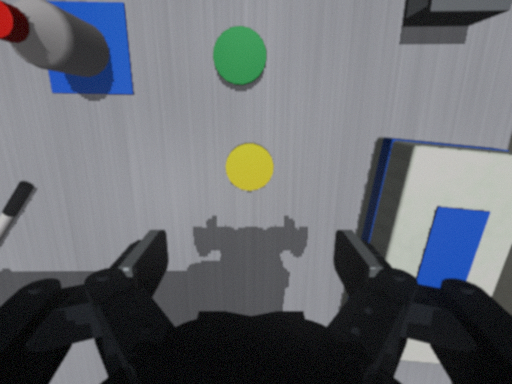

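Wrist view: yellow dish at (249,167), and the bottle stands on the mat. Top-view fits put the bottle and the blue dish within about 2.5 mm of their targets. Picking up the yellow dish.

{"api": "send_rows", "payload": {
  "plan": [
    [[0.002,-0.0015,0.02,0,0,0,0],[0,0,0.045,0,0,0,0],[0,0,0.05,0,0,0,0],[0,0,0.04,0,0,0,0],[0,0,0.02,0,0,0,0],[0,0,0.009,0,0,0,0],[0,0,0,0,0,0,0],[0,0,0,0,0,0,255],[0,0,0,0,0,0,255],[0,0,0,0,0,0,255],[0,0,0,0,0,0,255],[0,0,0,0,0,0,255]]
  ]
}}

```text
t: 15.82
eef_pos: [0.6441, -0.2093, 0.0064]
orientation: [0.707, 0.707, 0.0, 0.001]
force: [-2.0, -0.0, 6.0]
finger_gap: 0.0545
grip_force: 30.8
```

{"api": "send_rows", "payload": {
  "plan": [
    [[0,0,-0.01,0,0,0,255],[0,0,-0.025,0,0,0,255],[0,0,-0.04,0,0,0,255],[0.02,-0.009,-0.025,0,0,0,255],[0.05,-0.023,0,0,0,0,255],[0.055,-0.025,0,0,0,0,255],[0.055,-0.025,0,0,0,0,255],[0.055,-0.025,0,0,0,0,255],[0.055,-0.025,0,0,0,0,255],[0.05,-0.023,0,0,0,0,255],[0.025,-0.011,0,0,0,0,255],[0.007,-0.003,0,0,0,0,255]]
  ]
}}

```text
t: 17.32
eef_pos: [0.4737, 0.1647, 0.1057]
orientation: [0.706, 0.708, 0.0, 0.0]
force: [0.6, -0.6, -0.8]
finger_gap: 0.0544
grip_force: 31.8
```

{"api": "send_rows", "payload": {
  "plan": [
    [[0,0,0,0,0,0,255],[0,0,0,0,0,0,255]]
  ]
}}

```text
t: 17.58
eef_pos: [0.4749, 0.1615, 0.1048]
orientation: [0.708, 0.706, -0.0, 0.0]
force: [0.7, -0.3, -0.6]
finger_gap: 0.0544
grip_force: 31.8
```

```bash
python3 -c "
from h import *
look('w6',[('yellow',.117),('blue',.036)])"
```

```text
t 17.57 tcp [474.9 161.5 104.8] psi 89.87 tilt 0.03 gap 0.0544 j [ 0.28  0.27 -0.78  1.9   0.21  1.06 -0.59]
yellow 0.117 (250, 238) (107, 101) [474.5 164.3] [54.7 55.5] 120.0
blue 0.036 (248, 179) (71, 41) [471.7 177.1] [30.7 55.5] 3.5
```

View pics/w6.png

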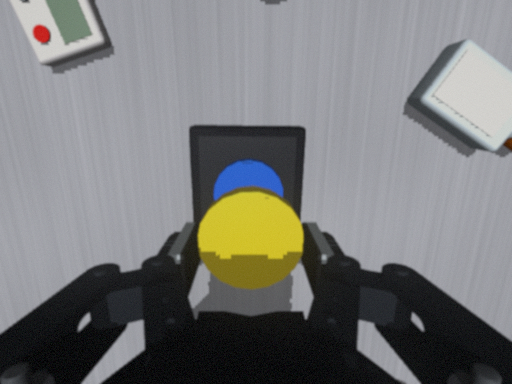

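Wrist view: yellow dish held at (250,238), blue dish below it at (248,179) in the middle of the plate. Shift −2 mm in x, then lower.

{"api": "send_rows", "payload": {
  "plan": [
    [[0.0005,-0.002,0.02,0,0,0,255],[0,0,0.025,0,0,0,255],[0,0,0.011,0,0,0,255],[0,0,0.004,0,0,0,255],[0,0,0.0015,0,0,0,255],[0,0,0.0005,0,0,0,255],[0,0,0,0,0,0,255],[0,0,0,0,0,0,255]]
  ]
}}

```text
t: 18.62
eef_pos: [0.4724, 0.1635, 0.0431]
orientation: [0.707, 0.707, 0.0, 0.0]
force: [-0.1, 0.5, -0.6]
finger_gap: 0.0543
grip_force: 31.8
```

{"api": "send_rows", "payload": {
  "plan": [
    [[0,0,0.0008,0,0,0,255],[0,0,0,0,0,0,255],[0,0,0,0,0,0,150],[0,0,0,0,0,0,0],[0,0,0,0,0,0,0],[0,0,0,0,0,0,0],[0,0,-0.015,0,0,0,0],[0,0,-0.04,0,0,0,0],[0,0,-0.05,0,0,0,0],[0,0,-0.045,0,0,0,0],[0.014,0.036,0,0,0,0,0],[0.014,0.036,0,0,0,0,0]]
  ]
}}

```text
t: 20.12
eef_pos: [0.5458, 0.1915, 0.1943]
orientation: [0.707, 0.707, 0.001, 0.001]
force: [-0.3, 0.3, 0.3]
finger_gap: 0.0853
grip_force: 0.0
```

{"api": "send_rows", "payload": {
  "plan": [
    [[0.014,0.036,0,0,0,0,0],[0.014,0.036,0,0,0,0,0],[0.014,0.036,0,0,0,0,0],[0,0,0,0,0,-9.75,0],[0,0,0,0,0,-9.75,0],[0,0,0,0,0,-9.75,0],[0,0,0,0,0,-9.75,0],[0,0,0,0,0,-9.75,0],[0,0,0,0,0,-9.75,0],[0,0,0,0,0,0,0],[0,0,0,0,0,0,0]]
  ]
}}

```text
t: 21.5
eef_pos: [0.6523, 0.2334, 0.1925]
orientation: [0.273, 0.962, 0.0, 0.0]
force: [0.3, -0.2, 0.1]
finger_gap: 0.0854
grip_force: 0.0
```

```bash
python3 -c "
from h import *
look('w7',[('white',.026),('orange',.013)])
c,T=cam('top');img=imaging.snapshot('top')
for col,z in(('yellow',.054),('white',.026)):
  for k in blobs(img,col,15):
    x,y,w,h=cv2.boundingRect(k)
    if 160<x+w/2<260 and 130<y+h/2<270: print('top',col,*fit(c,T,k,z))
"
```

```text
t 21.5 tcp [652.3 233.4 192.5] psi 148.27 tilt 0.02 gap 0.0854 j [ 0.15  0.66 -0.9   1.27  0.51  1.44  0.31]
white 0.026 (256, 162) (512, 325) [677.8 240. ] [376.  599.5] 58.8
white 0.026 (45, 34) (90, 68) [409.7 133.7] [ 47.7 115.4] 83.1
white 0.026 (79, 362) (54, 43) [ 755.  -113.2] [72.1 75.8] 57.6
white 0.026 (45, 275) (90, 60) [638.8 -64. ] [ 85.7 106.7] 45.3
white 0.026 (328, 292) (38, 45) [842.9 240. ] [40.  54.7] 8.7
orange 0.013 (395, 250) (60, 51) [842.  342.6] [30.7 96.7] 27.4
orange 0.013 (252, 212) (18, 16) [698.4 206.3] [19.6 20.9] 58.3
orange 0.013 (319, 285) (32, 47) [831.  225.7] [36.  69.8] 141.6
orange 0.013 (375, 121) (19, 18) [679.7 381. ] [15.1 17.2] 102.6
top yellow [469.5 167.6] [45.3 55.8] 40.4
top white [594.8 159.9] [ 76.3 483.8] 38.8
top white [756.5 374.1] [ 13.9 129.8] 43.6
top white [508.2 273.8] [30.2 70. ] 95.0
top white [472.1 245.7] [15.9 57.6] 83.4
```

View pics/w7.png

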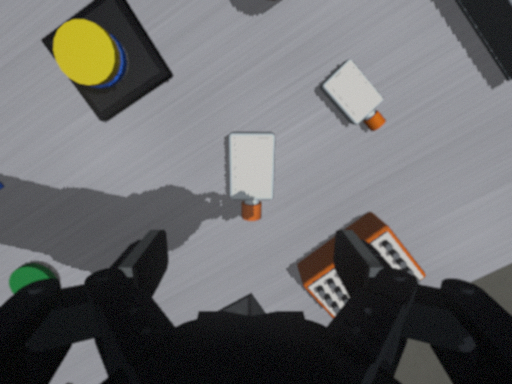

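Wrist view: flask square in the image at columns 229–274, rows 131–199, with its cap at (252,212). The fingers' space at columns 200–302 is clear, and the yellow dish sits on the blue one.

```bash
python3 -c "
from h import *
c,T=cam('wrist')
print(ray(c,T,[[229.5,132],[273,132],[230,198],[273,198],[251.5,165]],.026))
p=ray(c,T,[[229.5,132],[273,132],[230,198],[273,198]],.026)[:,:2];m=p.mean(0);print(m,p[1]-p[0],p[2]-p[0])
a=np.radians(148.3);d=m-[.6523,.2334];print('tool x,y',d@[np.cos(a),np.sin(a)],d@[np.sin(a),-np.cos(a)])"
```

```text
[[0.6029616  0.23685641 0.026     ]
 [0.62780758 0.27722164 0.026     ]
 [0.66678636 0.19645938 0.026     ]
 [0.69298547 0.23902925 0.026     ]
 [0.64666127 0.23815066 0.026     ]]
[0.64763525 0.23739167] [0.02484598 0.04036523] [ 0.06382476 -0.04039703]
tool x,y 0.006066329632566992 0.0009449644582356552
```

{"api": "send_rows", "payload": {
  "plan": [
    [[0.0045,0.001,0.02,0,0,0,0],[0,0,0.045,0,0,0,0],[0,0,0.05,0,0,0,0],[0,0,0.04,0,0,0,0],[0,0,0.02,0,0,0,0],[0,0,0.009,0,0,0,0],[0,0,0,0,0,0,0],[0,0,0,0,0,0,255],[0,0,0,0,0,0,255],[0,0,0,0,0,0,255],[0,0,0,0,0,0,255],[0,0,0,0,0,0,255]]
  ]
}}

```text
t: 23.1
eef_pos: [0.6496, 0.237, 0.0093]
orientation: [0.272, 0.962, 0.0, 0.001]
force: [0.6, -0.9, 6.9]
finger_gap: 0.0513
grip_force: 32.6
```

{"api": "send_rows", "payload": {
  "plan": [
    [[0,0,-0.01,0,0,0,255],[0,0,-0.025,0,0,0,255],[0,0,-0.04,0,0,0,255],[0.004,-0.0211,-0.025,0,0,0,255],[0.0093,-0.048,0,0,0,0,255],[0.0093,-0.048,0,0,0,0,255],[0.0093,-0.048,0,0,0,0,255],[0.0093,-0.048,0,0,0,0,255],[0.0091,-0.048,0,0,0,0,255],[0,0,0,0,0,-10.2,255],[0,0,0,0,0,-10.2,255],[0,0,0,0,0,-10.2,255]]
  ]
}}

```text
t: 24.6
eef_pos: [0.4699, 0.0404, 0.1094]
orientation: [0.005, 1.0, -0.001, 0.001]
force: [0.1, 0.9, -1.0]
finger_gap: 0.0514
grip_force: 32.0
```

{"api": "send_rows", "payload": {
  "plan": [
    [[0,0,0,0,0,0,255],[0,0,0,0,0,0,255]]
  ]
}}

```text
t: 24.85
eef_pos: [0.4698, 0.0405, 0.1086]
orientation: [0.01, 1.0, -0.0, 0.0]
force: [-0.5, -0.0, -1.2]
finger_gap: 0.0516
grip_force: 32.0
```

```bash
python3 -c "
from h import *
look('w8',[('blue',.003),('yellow',.054)])
look('t8',[],'top')"
```

```text
t 24.85 tcp [469.8  40.5 108.6] psi 178.88 tilt 0.05 gap 0.0516 j [ 0.87  0.3  -1.17  1.96  0.31  1.08  1.13]
blue 0.003 (115, 183) (109, 93) [467.5 -81.2] [87.7 88.4] 89.4
blue 0.003 (389, 191) (44, 58) [473.3 161. ] [24.8 58.8] 155.9
yellow 0.054 (417, 201) (78, 72) [470.6 163.4] [55.4 56. ] 89.1
t 24.9 tcp [469.7  40.5 108.4] psi 178.92 tilt 0.04 gap 0.051 j [ 0.87  0.3  -1.17  1.96  0.31  1.08  1.13]
```

View pics/w8.png

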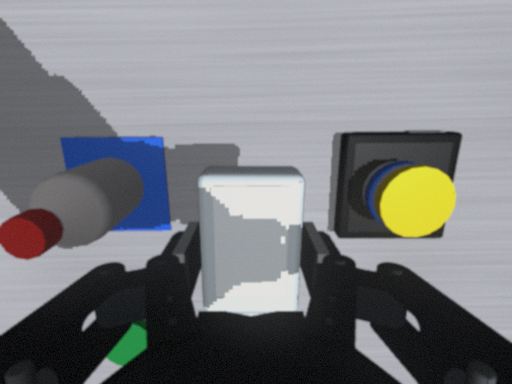

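Wrist view: flask held level at (251,240), midway between the mat (115,183) and the plate (398,185), and square to the row. Lowering.

{"api": "send_rows", "payload": {
  "plan": [
    [[0,0,0.025,0,0,0,255],[0,0,0.04,0,0,0,255],[0,0,0.022,0,0,0,255],[0,0,0.008,0,0,0,255],[0,0,0.003,0,0,0,255],[0,0,0.001,0,0,0,255],[0,0,0,0,0,0,255],[0,0,0,0,0,0,255]]
  ]
}}

```text
t: 25.95
eef_pos: [0.4699, 0.0402, 0.0094]
orientation: [0.008, 1.0, -0.0, 0.0]
force: [0.0, -0.1, -2.0]
finger_gap: 0.0514
grip_force: 32.0
```

{"api": "send_rows", "payload": {
  "plan": [
    [[0,0,0.0005,0,0,0,255],[0,0,0,0,0,0,150],[0,0,0,0,0,0,0],[0,0,0,0,0,0,0],[0,0,0,0,0,0,0],[0,0,-0.015,0,0,0,0],[0,0,-0.04,0,0,0,0],[0,0,-0.05,0,0,0,0],[0,0,-0.05,0,0,0,0],[0,0,-0.05,0,0,0,0],[0,0,-0.03,0,0,0,0],[0,0,0,0,0,0,0]]
  ]
}}

```text
t: 27.45
eef_pos: [0.4706, 0.0409, 0.246]
orientation: [0.008, 1.0, -0.001, 0.002]
force: [-0.5, -0.1, 0.5]
finger_gap: 0.0853
grip_force: 0.0
```

{"api": "send_rows", "payload": {
  "plan": [
    [[0,-0.05,0,0,0,0,0],[0,-0.055,0,0,0,0,0],[0,-0.055,0,0,0,0,0],[0,-0.055,0,0,0,0,0],[0,-0.055,0,0,0,0,0],[0,-0.055,0,0,0,0,0],[0,0,0,0,0,0,0],[0,0,0,0,0,0,0]]
  ]
}}

```text
t: 28.45
eef_pos: [0.4645, -0.2833, 0.243]
orientation: [0.007, 1.0, 0.001, -0.0]
force: [0.5, 1.4, -0.3]
finger_gap: 0.0856
grip_force: 0.0
```

```bash
python3 -c "
from h import *
look('t9',[],'top')
c,T=cam('top');img=cv2.imread('pics/t9.png')
for col,z in(('red',.113),('blue',.003),('green',.018),('yellow',.054),('white',.026),('black',.018),('orange',.013)):
  for k in blobs(img,col,15):
    x,y,w,h=cv2.boundingRect(k)
    if 160<x+w/2<420 and 150<y+h/2<270: print('top',col,(x+w//2,y+h//2),*fit(c,T,k,z))
cv2.imwrite('pics/t9c.png',cv2.resize(img[130:280,150:430],None,fx=2.5,fy=2.5))
"
```

```text
t 28.45 tcp [ 464.5 -283.3  243. ] psi 179.17 tilt 0.09 gap 0.0856 j [ 1.34  0.3  -1.04  1.62  0.26  1.38  1.83]
top red (318, 213) [468.1 -83.8] [20.9 24. ] 177.8
top blue (314, 215) [468.6 -83.8] [84.4 87.7] 88.6
top green (315, 165) [631.6 -91.6] [48.7 49.5] 178.0
top yellow (236, 215) [472.3 163.5] [54.4 54.8] 25.3
top white (276, 214) [474.9  39.4] [48.  79.9] 178.6
top white (195, 261) [328.4 302.4] [55.5 71.3] 107.0
top white (172, 166) [639.6 371. ] [37.6 60.7] 12.8
top white (259, 192) [544.4  94.5] [39.4 64.9] 68.5
top white (385, 260) [ 320.4 -299.3] [ 8.2 87.4] 51.4
top black (237, 216) [471.8 164.8] [93.2 93.5] 88.8
top black (172, 209) [499.1 374. ] [27.7 28.6] 115.6
top black (181, 211) [489.4 340.8] [24.  46.2] 171.2
top black (367, 247) [ 363.1 -247.5] [13.4 42.9] 51.4
top orange (276, 198) [527.4  37.8] [16.2 16.3] 178.5
```

View pics/t9c.png

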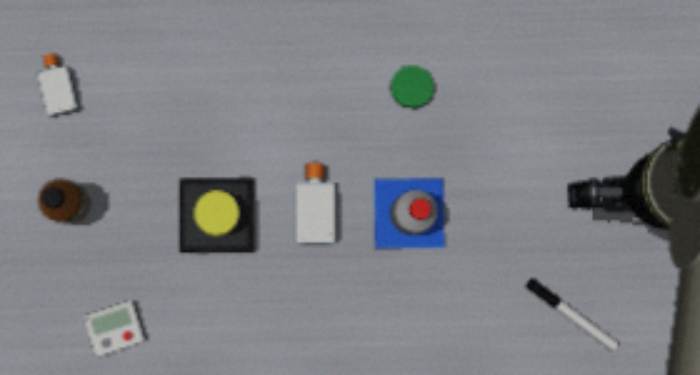

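The top view shows everything in row: yellow dish stacked on the plate, flask square in the middle at (316,211 in the crop), bottle central on the mat. The amber bottle and green dish have not moved, and the arm is clear.

```bash
python3 -c "
from cell import job_done
print(job_done())"
```

```text
the job is handed in; nothing more can be done
None
```

I handed the job in at about 28 s of the 109 s allowed; the hand-in gave no verdict. By the last top-camera check, bottle, stacked dishes and flask were all within about 5 mm of their targets and the green dish and amber bottle had not moved noticeably.

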